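# Add a slotted weight to the dead-weight hanger

## Task

Put the larger of the two loose slotted weights onto the dead-weight hanger: slide it in sideways under the knob so that the stem sits at the inner end of its slot, and lay it flat on the weight already there. Its slot must point to the opposite side from the slot of the weight below, so that neither can slip off. Let go of it.

Things in the scene. Friction and masses are not known exactly. Their poses are not given: they have to be found in the camera images.
- hanger: Dead-weight hanger fixed to the table: dark round foot 72 mm across, 8 mm high, under a pan 52 mm across with its top 20 mm above the table; from it rises a steel stem 8 mm thick with a dark knob 24 mm across, underside 66 mm and top 72 mm above the table. The knob is wider than the slots: weights go on only from the side. Origin: stem axis at table height; z up.
- seated_weight: Loose steel disc lying on the pan, 56 mm across, 14 mm thick, top 34 mm above the table. A slot 16 mm wide runs from a round inner end about the disc's centre to the rim, its last 7 mm flared to 27 mm. Origin: centre of the underside; x points from the centre out through the slot, z up. At the start the slot points roughly to the robot, within 50 degrees.
- large_weight: The weight to add, flat on the table: same steel disc and slot as the seated one (56 mm across, 14 mm thick, 0.17 to 0.3 kg). Origin: centre of the underside; x points from the centre out through the slot, z up. At the start the slot points roughly away from the robot, within 50 degrees. The small slotted disc, 40 mm across, is not wanted; rings and flanges near have no slot.
- large_weight_mouth (a point): Middle of the slot's open mouth at the rim of the large weight, 28 mm from the disc's centre along its x and 7 mm above its underside.
Things that resemble listed ones, but are neither listed nor needed, are in the scene too. Leave any blue, pink or turquoise look-alike of the large_weight alone.

How it is judged:
By the outcome, as a careful person would: the job done as asked, in the order asked, and still so for the second after the job is handed in, with the robot touching nothing.
It also fails if it takes over 40 s, if anything falls off the work surface, if the arm or the gripper's body presses on something with over 40 N, if the wrist force passes 120 N, or if a joint passes its speed limit or range.

## Robot

A 6-joint arm with a two-finger parallel gripper is mounted at the origin on a cart in front of the work surface, level with it; the furniture and walls round the work are solid. World frame = base frame: x ahead of the robot, y to its left, z up, the work surface at z = 0. Lengths are in m, angles in degrees, forces in N, time in s.
With the tool pointing down it reaches from about 0.275 to 0.825 m from the base axis. Payload 4.9 kg.
Tool frame: the origin (TCP) lies on the centre line of the jaws, within the pads' length; the fingertips stand ctrl.tip_extent ahead of it and the grasp point (between the pads) lies 11 mm behind it (ctrl.tip_extent is the distance from the TCP to the fingertips, in m); x points along the fingers, y is the direction in which the jaws open and shut, and the axes are right-handed (so a half turn about x gives the same grasp; the last joint's range is limited). The gripper opens to 85 mm and grips with 20 to 120 N. Pads are 22 mm wide; open, the fingers measure 114 mm over their backs; the gripper's body (76 mm by 85 mm) begins 54 mm behind the grasp point. The pads swing forward as they close: fully open they stand 13 mm farther back than shut.
Start: joints at [58.258, 18.69, -11.035, 60.275, 0, 82.311], TCP at [0.224, 0.502, 0.202] pointing down, gripper open.
Joint ranges: [-152.03, 152.03], [-55.5, 102.48], [-74.3, 77.21], [-110.64, 120.58], [-84.22, 78.4], [-180, 180]. Speed limits (degrees/s): [147.25, 147.25, 180, 180, 180, 180].

## Interface

Orientations are given as [roll, pitch, yaw] about the fixed x, y, z axes, in that order (R = Rz(yaw) Ry(pitch) Rx(roll)).
In Python, from workcell import ctrl gives the robot as it stands.
- The arm moves only by the tool jog_arm, never from a script. Its argument "plan" is a list of rows, each a list of 6 numbers: the shift along the tool's x, y, z normalised to -1 to 1, where 1 is 120 mm, then the turn, a rotation vector about the tool's x, y, z normalised to -1 to 1, where 1 is 180 degrees. In form: [[dx, dy, dz, wx, wy, wz], ...]. A call has 1 to 10 rows; each row is the pose to reach, as a shift and turn from the pose commanded when the call began, along the tool's axes at that moment, turning the shorter way round; what a row does not reach only later rows make up. A row lasts 1/8 s, in which the tool goes at most 62.5 mm and 10.7 degrees, less where a joint would pass 70% of its speed; a pose out of reach is approached as far as the arm can. A call with a number of a shift or a turn outside -1 to 1 is refused whole. A call with a gripper value outside its range is refused whole. "jaw" is the opening, from -1 (shut) to 1 (fully open), set as the call begins (left out, the last holds). The fingers move at their own pace and stop on an object; "grip_force" is the grip in N (left out, the last holds). Time passes only in rows, so rows that repeat a pose let the fingers close. It gives the time, the measured TCP pose, the force and the opening at its end, in the units of the state.
- ctrl.sense(): the state, without advancing time (a new reading comes with each control period).
- ctrl.get_image(name): name is "side" or "top"; returns (picture, depth): 400x640x3 uint8, red, green, blue; 400x640 float32, m along the optical axis (not along the pixel's ray), 0 where there is no reading.
- ctrl.calibration(name): a dict with "fx", "fy", "cx", "cy" (pixels), "xyz" and "rotation" of the camera in the world. Camera axes: x right, y up, looking along -z (the intrinsics and any distortion apply to the point x, -y, -z); pixel columns grow to the right and rows downward; lengths in m; the calibration is good to about 2 mm. A picture is of the moment at which its call begins. calibration takes no time and is no camera call.
- ctrl.sign_off(): hands the job in, once; it reports no verdict.
Trained networks look in the newest picture that a camera, given by its name, has taken for a name from the list of things; names that differ only in an ending like _2 or _b are one class to them, and where a whole thing is asked for, a point or a joint stands for the part that bears it (a point fixed in the world has none). Each returns a list of dicts, best first, with "confidence" (0 to 1); they miss things now and then, are a little off and sometimes report something else, mostly with a low value. They report only what shows in the picture. A call takes as long as a camera call. They do not tell look-alikes from the thing itself.
- ctrl.look_for(thing, camera): "rect" ([left, top, right, bottom] as shares, 0 to 1, of the picture: columns of its width, rows of its height, round what is visible of it).
- ctrl.silhouettes(thing, camera): "pixels" (400x640 bool, what is visible of it) and "rect" ([left, top, right, bottom] as shares, 0 to 1, of the picture: columns of its width, rows of its height, round what is visible of it).
The state is a dict: "time": time; "joints": joint angles; "joint_vel": joint speeds; "tau": joint torques, N m; "ee_pos": TCP position; "orientation": TCP orientation; "wrist_force": force on the tool from outside, world axes, zero at the start; "torque": the same for the moment, N m; "grip_width": finger opening in m.
Only numpy, scipy, OpenCV 4.12 (cv2) and the standard library are available. Lean on these libraries where they do the work, as an engineer would, in place of code of your own. Each camera call takes 0.05 s, during which the arm holds its last target. There are 200 camera calls.

## Working session

There is one attempt and no reset: what is moved stays moved. The work goes in short steps, Python scripts to look and compute and a tool call to move; the robot and the scene stay as the last step left them, time stands still between calls to the robot, and variables do not carry over. Pictures are saved under pics/ and viewed, about 8 in all and at most 12, crops included, and the job is handed in when it is done.

Besides the shell and the picture viewer there is one more tool, called after ">>>" as name([rows], argument=value, ...), one row to a line, values as JSON. jog_arm: Moves the arm, as the interface text tells. Its arguments: {"type":"object","properties":{"plan":{"type":"array"},"jaw":{"type":"number"},"grip_force":{"type":"number"}},"required":["plan"]}

```bash
mkdir -p pics; ls; cat > h.py <<'E'
import numpy as np, cv2
from workcell import ctrl
def snap(cam,fn=None):
    im,d=ctrl.get_image(cam)
    if fn: cv2.imwrite('pics/'+fn,im[:,:,::-1])
    return im,d
def world(cam,d):
    c=ctrl.calibration(cam); v,u=np.mgrid[0:400,0:640]
    p=np.stack([(u-c['cx'])/c['fx']*d,-(v-c['cy'])/c['fy']*d,-d],-1)
    return p@np.array(c['rotation']).T+np.array(c['xyz'])
def proj(cam,P):
    c=ctrl.calibration(cam); q=(np.asarray(P)-c['xyz'])@np.array(c['rotation'])
    return np.stack([c['cx']+c['fx']*q[...,0]/-q[...,2],c['cy']+c['fy']*q[...,1]/q[...,2]],-1)
E
python3 - <<'E'
from h import *
np.set_printoptions(precision=4,suppress=True)
print(ctrl.calibration('top'),ctrl.calibration('side'),ctrl.tip_extent)
s=ctrl.sense();print(s)
for cam in('top','side'):
    im,d=snap(cam,cam+'0.png'); W=world(cam,d)
    for n in('hanger','seated_weight','large_weight'):
        for r in ctrl.silhouettes(n,cam)[:4]:
            m=r['pixels']&(d>0); print(cam,n,round(r['confidence'],2),(np.array(r['rect'])*[640,400,640,400]).round(),np.median(W[m],0),m.sum())
E
```

```text
pics
{'fx': 427.96258404630396, 'fy': 427.96258404630396, 'cx': 320.4412254076936, 'cy': 198.96845114252363, 'xyz': array([ 0.3725, -0.1157,  0.8738]), 'rotation': array([ 10.0105,   1.3035, -89.0571])} {'fx': 394.1915077310755, 'fy': 394.1915077310755, 'cx': 318.341286857832, 'cy': 199.95519775599507, 'xyz': array([0.5747, 0.5623, 0.6233]), 'rotation': array([ 49.3999,   0.6913, 174.5043])} 0.008
{'time': 0.0, 'joints': array([ 58.2573,  18.7336, -11.0915,  60.2762,   0.0001,  82.3117]), 'joint_vel': array([ 0.0899, -0.062 , -0.0843,  0.0228, -0.1284, -0.0733]), 'tau': array([  0.0012, -44.3406,  26.2435,   0.0155,  -0.0001,   0.    ]), 'ee_pos': array([0.2238, 0.5017, 0.2011]), 'orientation': array([ -97.7529,   89.8987, -121.8073]), 'wrist_force': array([-0.0904,  0.288 ,  0.4117]), 'torque': array([-0.014 ,  0.0632,  0.0125]), 'grip_width': 0.08544848725479481}Traceback (most recent call last):
  File "<stdin>", line 6, in <module>
  File "h.py", line 10, in world
    return p@np.array(c['rotation']).T+np.array(c['xyz'])
           ~~~~~~~~~~~~~~~~~~~~~~~~~~~^~~~~~~~~~~~~~~~~~~
ValueError: operands could not be broadcast together with shapes (400,640) (3,)
```

Rotation is rpy.

```bash
sed -i "s/np.array(c\['rotation'\])/Rm(c)/; 2a from scipy.spatial.transform import Rotation as Ro\ndef Rm(c): return Ro.from_euler('xyz',c['rotation'],degrees=True).as_matrix()" h.py
sed -i "s/@np.array(c\['rotation'\])/@Rm(c)/" h.py
python3 - <<'E'
from h import *
np.set_printoptions(precision=4,suppress=True)
for cam in('top','side'):
    im,d=snap(cam,cam+'0.png'); W=world(cam,d)
    for n in('hanger','seated_weight','large_weight'):
        for r in ctrl.silhouettes(n,cam)[:4]:
            m=r['pixels']&(d>0); print(cam,n,round(r['confidence'],2),(np.array(r['rect'])*[640,400,640,400]).round(),np.median(W[m],0),m.sum())
E
```

```text
top hanger 0.56 [283. 128. 317. 163.] [ 0.6295 -0.0432  0.009 ] 411
top seated_weight 0.64 [284. 127. 310. 158.] [ 0.6335 -0.0445  0.0332] 436
top large_weight 0.94 [292. 210. 322. 241.] [ 0.466  -0.0754  0.0133] 487
top large_weight 0.94 [384. 259. 416. 286.] [ 0.372  -0.2533  0.0133] 465
top large_weight 0.67 [334. 252. 362. 283.] [ 0.3915 -0.1495  0.0132] 466
top large_weight 0.62 [214. 127. 245. 154.] [0.6456 0.1043 0.0133] 462
side hanger 0.62 [247. 214. 280. 254.] [ 0.6417 -0.0243  0.0106] 472
side seated_weight 0.77 [251. 218. 277. 242.] [ 0.6354 -0.0378  0.0338] 402
side large_weight 0.82 [356. 164. 379. 182.] [ 0.3765 -0.247   0.0135] 282
side large_weight 0.8 [358. 186. 382. 206.] [ 0.3927 -0.1424  0.014 ] 304
side large_weight 0.79 [331. 214. 354. 235.] [ 0.4699 -0.0708  0.0135] 403
side large_weight 0.79 [243. 282. 276. 308.] [0.6462 0.1109 0.014 ] 603
```

View pics/top0.png

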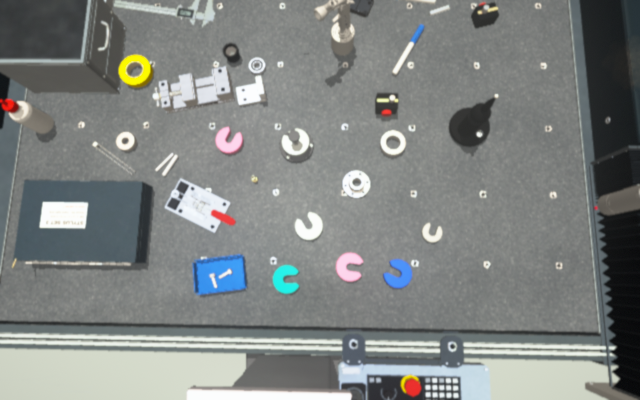

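View pics/side0.png

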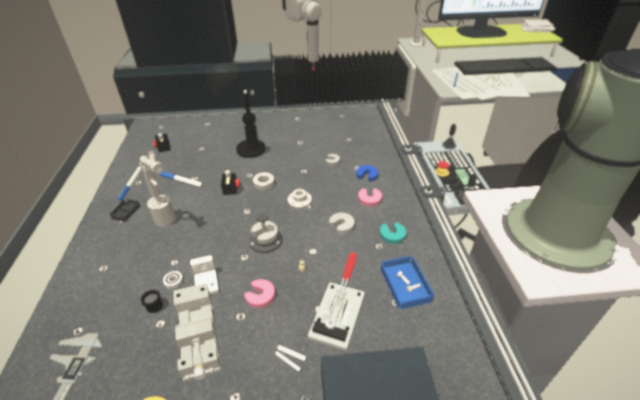

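```bash
cat >> h.py <<'E'
def rect(cam,im,cx,cy,z,half=.045,n=360):
    """image resampled on horizontal plane z; row up=+x, col left=+y"""
    a=np.linspace(half,-half,n); X,Y=np.meshgrid(cx+a,cy+a,indexing='ij')
    p=proj(cam,np.stack([X,Y,np.full_like(X,z)],-1)).astype(np.float32)
    return cv2.remap(im,p[...,0],p[...,1],cv2.INTER_CUBIC),X,Y
E
python3 - <<'E'
from h import *
out=[]
for cam in('top','side'):
    im,d=snap(cam)
    row=[]
    for (x,y,z) in((.466,-.075,.014),(.632,-.042,.034)):
        r,X,Y=rect(cam,im,x,y,z)
        # grid ticks each 10mm, centre cross
        for k in range(-4,5):
            c=int(179.5-k*.01/.045*179.5); cv2.line(r,(c,0),(c,6 if k else 14),(255,0,0),1); cv2.line(r,(0,c),(6 if k else 14,c),(255,0,0),1)
        row.append(r[::1,::1])
    out.append(np.hstack(row))
cv2.imwrite('pics/rect.png',cv2.resize(np.vstack(out)[:,:,::-1],(600,600)))
E
```

```text
(no output)
```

View pics/rect.png

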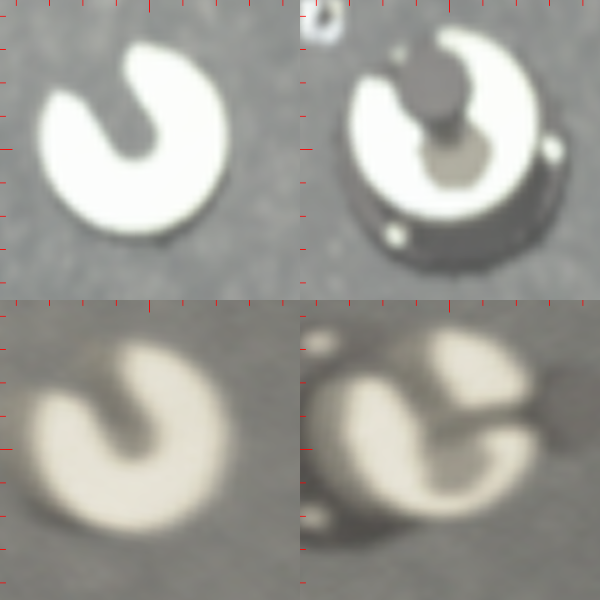

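The rectified views (top row from the top camera, bottom row from the side) show the large weight at crop px ~(133,140), with its slot up-left. The seated weight's slot also looks up-left, away from the robot, which contradicts the task text. The grey patch at (455,160) may be the knob's shadow. I'll zoom in with contrast before trusting either reading.

```bash
python3 - <<'E'
from h import *
o=[]
for cam,(u,v) in(('top',(297,145)),('side',(264,233))):
    im,d=snap(cam); c=im[v-24:v+24,u-24:u+24]
    W=world(cam,d)[v-24:v+24,u-24:u+24,2]
    c=(np.clip((c.astype(float)-60)/195,0,1)**1.5*255).astype(np.uint8)
    h=cv2.applyColorMap((np.clip(W/.075,0,1)*255).astype(np.uint8),cv2.COLORMAP_JET)[:,:,::-1]
    f=lambda a,i:cv2.resize(a,(384,296),interpolation=i)
    o.append(np.hstack([f(c,cv2.INTER_CUBIC),f(h,cv2.INTER_NEAREST)]))
cv2.imwrite('pics/zoom.png',np.vstack(o)[:,:,::-1])
E
```

```text
(no output)
```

View pics/zoom.png

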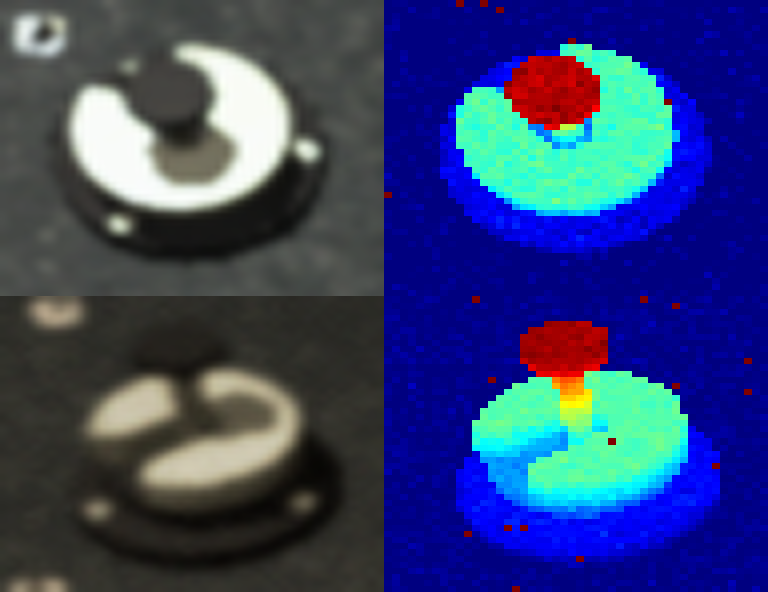

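The depth view settles it. The seated slot opens toward the far-left (+x,+y), and the grey patch is the knob's shadow at disc height. So the text's "to the robot" doesn't match the scene, and I'll go by the measured orientation. Next I'll fit the poses.

```bash
cat >> h.py <<'E'
from scipy.optimize import minimize
def model(X,Y,p):
    c,s=np.cos(p[2]),np.sin(p[2]); x=(X-p[0])*c+(Y-p[1])*s; y=-(X-p[0])*s+(Y-p[1])*c
    sd=lambda v:1/(1+np.exp(np.clip(-v/.0006,-50,50)))
    hw=.008+np.clip((x-.021)/.007,0,1)*.0055
    slot=np.maximum(sd(.008-np.hypot(x,y)),sd(hw-abs(y))*sd(x))
    return sd(.028-np.hypot(x,y))*(1-slot)
def fit(I,X,Y,w,p0):
    best=None
    for a in np.arange(0,360,30):
        f=lambda p:(w*(I-model(X,Y,p))**2).sum()/w.sum()
        r=minimize(f,[p0[0],p0[1],np.radians(a)],method='Nelder-Mead',options=dict(initial_simplex=np.array([[p0[0],p0[1],np.radians(a)]]*4)+np.array([[0,0,0],[.004,0,0],[0,.004,0],[0,0,.3]])))
        if best is None or r.fun<best.fun: best=r
    return best.x[:2],np.degrees(best.x[2])%360,best.fun
E
python3 - <<'E'
from h import *
np.set_printoptions(precision=4,suppress=True)
for cam in('top','side'):
    im,d=snap(cam); g=im.min(2).astype(np.float32); Z=world(cam,d)[...,2].astype(np.float32)
    G,X,Y=rect(cam,g,.466,-.07,.014,n=120)
    lo,hi=np.percentile(G,[30,90]); print(cam,'large',fit(np.clip((G-lo)/(hi-lo),0,1),X,Y,np.ones_like(X),(.468,-.071)))
    H,X,Y=rect(cam,Z,.632,-.042,.034,n=120)
    w=(H<.042).astype(float)
    print(cam,'seated',fit(((H>.027)&(H<.042)).astype(float),X,Y,w,(.638,-.041)))
    W=world(cam,d); k=(abs(W[...,2]-.071)<.003)&(np.hypot(W[...,0]-.635,W[...,1]+.04)<.04); q=W[k]
    print('knob',q[:,:2].mean(0),(q.min(0)+q.max(0))/2,k.sum())
    m=(abs(W[...,0]-.69)<.12)&(abs(W[...,1])<.14)&(W[...,2]>.02)
    B=np.round(W[m][:,:2]/.02)*.02
    if cam=='top':
        for b in np.unique(B,axis=0):
            s=np.all(B==b,axis=1)
            if s.sum()>4: print(b,round(W[m][s,2].max(),3),end='; ')
s=ctrl.sense();print(Ro.from_euler('xyz',s['orientation'],degrees=True).as_matrix())
E
```

```text
top large (array([ 0.4698, -0.07  ]), np.float64(30.883195328916784), np.float64(0.003616216739698955))
top seated (array([ 0.6395, -0.0408]), np.float64(33.1624648089641), np.float64(0.01767017104965386))
knob [ 0.6402 -0.0405] [ 0.6407 -0.0402  0.0709] 105
[ 0.62 -0.06] 0.036; [ 0.62 -0.04] 0.072; [ 0.62 -0.02] 0.037; [ 0.64 -0.06] 0.072; [ 0.64 -0.04] 0.075; [ 0.64 -0.02] 0.072; [ 0.66 -0.06] 0.037; [ 0.66 -0.04] 0.072; [ 0.66 -0.02] 0.034; [0.74 0.02] 0.043; [0.74 0.04] 0.045; [0.74 0.1 ] 0.048; [0.74 0.12] 0.049; [0.76 0.04] 0.045; [0.76 0.1 ] 0.049; [0.76 0.12] 0.049; [0.76 0.14] 0.047; [0.78 0.04] 0.044; [0.78 0.1 ] 0.048; [0.78 0.12] 0.05; [0.78 0.14] 0.048; [0.8 0.1] 0.048; [0.8  0.12] 0.05; [0.8  0.14] 0.045; side large (array([ 0.4699, -0.0695]), np.float64(31.343001746561367), np.float64(0.008924785881463646))
side seated (array([ 0.6396, -0.0359]), np.float64(34.5866399596594), np.float64(0.06590762406840171))
knob [ 0.6395 -0.0383] [ 0.6398 -0.038   0.0712] 78
[[ 0.      0.4076  0.9132]
 [-0.      0.9132 -0.4076]
 [-1.     -0.      0.    ]]
```

>>> jog_arm([
  [0,-0.33,0.33,0,0,0],
  [0,-0.67,0.67,0,0,0],
  [0,-1,1,0,0,0],
], jaw=1)

```text
time: 1.12
ee_pos: [0.2852, 0.3423, 0.2019]
orientation: [31.9, 90.0, 7.9]
wrist_force: [1.3, 0.3, 0.4]
grip_width: 0.0852
```

>>> jog_arm([
  [0,-0.33,0.33,0,0,0],
  [0,-0.67,0.67,0,0,0],
  [0,-1,1,0,0,0],
])

```text
time: 1.5
ee_pos: [0.3461, 0.1837, 0.2022]
orientation: [39.5, 89.9, 15.4]
wrist_force: [2.2, 0.0, 1.0]
grip_width: 0.0852
```

>>> jog_arm([
  [0,-0.33,0.33,0,0,0],
  [0,-0.67,0.67,0,0,0],
  [0,-1,1,0,0,0],
  [0,-1,1,0,0,0],
])

```text
time: 2.0
ee_pos: [0.4077, 0.0235, 0.2021]
orientation: [-1.0, 89.9, -25.5]
wrist_force: [-1.7, 0.2, -0.3]
grip_width: 0.086
```

```bash
cat >> h.py <<'E'
def go(x,y,z,phi):
    """normalised shift/turn from measured pose to TCP (x,y,z), tool down, jaw axis yaw phi"""
    s=ctrl.sense(); R=Ro.from_euler('xyz',s['orientation'],degrees=True)
    p=np.radians(phi); yv=np.array([np.cos(p),np.sin(p),0]); xv=np.array([0,0,-1.])
    T=Ro.from_matrix(np.stack([xv,yv,np.cross(xv,yv)],1))
    t=R.apply(np.array([x,y,z])-s['ee_pos'],inverse=True)/.12
    w=(R.inv()*T).as_rotvec()/np.pi
    M=R.as_matrix()
    print('t',round(s['time'],2),'pos',s['ee_pos'].round(4),'phi',np.degrees(np.arctan2(M[1,1],M[0,1])).round(2),'down',M[:,0].round(3),'w',s['grip_width'].round(4),'F',s['wrist_force'].round(1),'q',s['joints'].round(0),'tip',ctrl.tip_extent)
    print('row',np.r_[t,w].round(3))
E
python3 -c "
from h import *
go(.4698,-.07,.10,121)"
```

```text
Traceback (most recent call last):
  File "h.py", line 43, in go
    print('t',round(s['time'],2),'pos',s['ee_pos'].round(4),'phi',np.degrees(np.arctan2(M[1,1],M[0,1])).round(2),'down',M[:,0].round(3),'w',s['grip_width'].round(4),'F',s['wrist_force'].round(1),'q',s['joints'].round(0),'tip',ctrl.tip_extent)
                                                                                                                                            ^^^^^^^^^^^^^^^^^^^^^
AttributeError: 'float' object has no attribute 'round'
```

```bash
sed -i "s/s\['grip_width'\].round(4)/round(s['grip_width'],4)/" h.py
python3 -c "
from h import *
go(.4698,-.07,.10,121)"
```

```text
t 2.0 pos [0.4077 0.0235 0.2021] phi 65.54 down [ 0.001 -0.001 -1.   ] w 0.086 F [-1.7  0.2 -0.3] q [ -7.   3. -30.  56.  -0.  17.] tip 0.008
row [ 0.852 -0.495  0.792 -0.308  0.     0.   ]
```

>>> jog_arm([
  [0.2,-0.12,0.2,-0.055,0,0],
  [0.4,-0.25,0.4,-0.11,0,0],
  [0.6,-0.37,0.6,-0.165,0,0],
  [0.852,-0.495,0.792,-0.22,0,0],
  [0.852,-0.495,0.792,-0.275,0,0],
  [0.852,-0.495,0.792,-0.308,0,0],
  [0.852,-0.495,0.792,-0.308,0,0],
  [0.852,-0.495,0.792,-0.308,0,0],
])

```text
time: 3.0
ee_pos: [0.4688, -0.0655, 0.0998]
orientation: [3.1, 90.0, 34.5]
wrist_force: [0.1, -0.7, 0.5]
grip_width: 0.0852
```

```bash
python3 -c "
from h import *
im,d=snap('top')
G,X,Y=rect('top',im.min(2).astype(np.float32),.4698,-.07,.014,n=120)
lo,hi=np.percentile(G,[30,90]); print(lo,hi)
im,d=snap('side','s1.png')
go(.4698,-.07,.012,121)"
```

```text
71.79951095581055 223.19691925048832
t 3.1 pos [ 0.4688 -0.0657  0.0998] phi 121.37 down [ 0.  0. -1.] w 0.0856 F [ 0.  -0.  -0.3] q [-17.  16. -31.  43.   0. -48.] tip 0.008
row [ 0.732 -0.034 -0.012  0.002  0.     0.   ]
```

>>> jog_arm([
  [0.2,-0.034,-0.012,0,0,0],
  [0.4,-0.034,-0.012,0,0,0],
  [0.4,-0.034,-0.012,0,0,0],
  [0.4,-0.034,-0.012,0,0,0],
  [0.4,-0.034,-0.012,0,0,0],
  [0.4,-0.034,-0.012,0,0,0],
], jaw=0.6)

```text
time: 3.85
ee_pos: [0.4702, -0.0706, 0.0524]
orientation: [-49.0, 89.9, -17.6]
wrist_force: [-0.2, 0.7, -0.6]
grip_width: 0.0682
```

```bash
python3 -c "
from h import *
go(.4698,-.07,.012,121)
a=np.radians(121);ax=np.array([np.cos(a),np.sin(a)])
for cam in('side','top'):
    im,d=snap(cam,cam+'2.png'); W=world(cam,d); q=W[...,:2]-[.4698,-.07]
    u=q@ax; v=q@[-ax[1],ax[0]]
    m=(abs(v)<.02)&(W[...,2]>.02)&(W[...,2]<.13)&(abs(u)<.07)&(d>0)
    for sgn in(1,-1):
        k=m&(u*sgn>.02); z=np.sort(W[k][:,2]); print(cam,sgn,k.sum(),z[:8].round(4), np.percentile(u[k],[2,50,98]).round(4) if k.any() else '')
im=cv2.imread('pics/side2.png'); cv2.imwrite('pics/side2c.png',cv2.resize(im[110:260,240:440],(800,600),interpolation=cv2.INTER_CUBIC))
"
```

```text
t 3.85 pos [ 0.4702 -0.0706  0.0524] phi 121.38 down [ 0.001 -0.    -1.   ] w 0.0682 F [-0.2  0.7 -0.6] q [-17.  20. -34.  36.  -0. -49.] tip 0.008
row [ 0.336  0.006 -0.001  0.002  0.     0.   ]
side 1 130 [0.0893 0.0896 0.0907 0.0908 0.0942 0.0949 0.0951 0.096 ] [0.035  0.0434 0.0486]
side -1 158 [0.0898 0.0899 0.0904 0.0908 0.0913 0.0919 0.092  0.0924] [-0.0468 -0.0347 -0.0327]
top 1 0 [] 
top -1 2 [0.0967 0.1036] [-0.0409 -0.0399 -0.0389]
```

View pics/side2c.png

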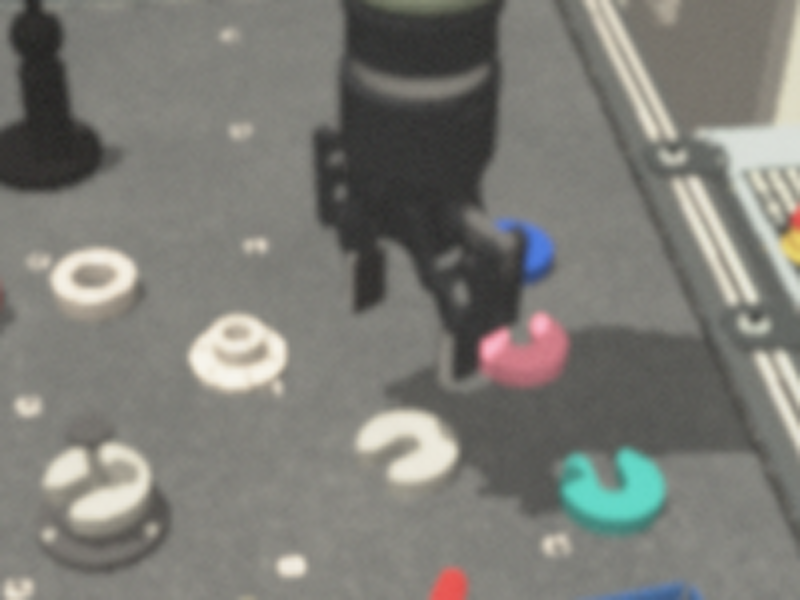

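```bash
python3 -c "
from h import *
np.set_printoptions(precision=3,suppress=True)
for sgn in(1,-1):
  for u in(.034,.042):
    x,y=.4702-.515*u*sgn,-.0706+.857*u*sgn
    for z in(.03,.044,.055,.09): print(sgn,u,z,((proj('side',[x,y,z])-[240,110])*4).round())
im,d=ctrl.get_image('side'); W=world('side',d)
for u,v in((332,183),(332,178),(355,203),(355,198),(350,200)): print(u,v,d[v,u],W[v,u])
"
```

```text
1 0.034 0.03 [445. 455.]
1 0.034 0.044 [446. 436.]
1 0.034 0.055 [447. 421.]
1 0.034 0.09 [450. 371.]
1 0.042 0.03 [454. 463.]
1 0.042 0.044 [455. 444.]
1 0.042 0.055 [456. 429.]
1 0.042 0.09 [460. 379.]
-1 0.034 0.03 [367. 388.]
-1 0.034 0.044 [367. 369.]
-1 0.034 0.055 [367. 354.]
-1 0.034 0.09 [368. 305.]
-1 0.042 0.03 [358. 380.]
-1 0.042 0.044 [359. 362.]
-1 0.042 0.055 [359. 347.]
-1 0.042 0.09 [359. 298.]
332 183 0.84577984 [ 0.488 -0.098  0.1  ]
332 178 0.8375045 [ 0.488 -0.099  0.113]
355 203 0.79169923 [ 0.451 -0.026  0.103]
355 198 0.7897607 [ 0.45  -0.031  0.111]
350 200 0.79512787 [ 0.46  -0.033  0.105]
```

>>> jog_arm([
  [0.06,0.006,0,0,0,0],
  [0.125,0.006,0,0,0,0],
  [0.125,0.006,0,0,0,0],
  [0.125,0.006,0,0,0,0],
])

```text
time: 4.5
ee_pos: [0.4691, -0.0698, 0.0364]
orientation: [129.3, 90.0, 160.7]
wrist_force: [1.0, -0.5, 0.2]
grip_width: 0.0684
```

```bash
cat >> h.py <<'E'
def tips(phi,cam='side',zlo=.02,zhi=.2):
    s=ctrl.sense(); c=s['ee_pos']; a=np.radians(phi); ax=np.array([np.cos(a),np.sin(a)])
    im,d=snap(cam); W=world(cam,d); q=W[...,:2]-c[:2]; u=q@ax; v=q@[-ax[1],ax[0]]
    m=(abs(v)<.02)&(W[...,2]>zlo)&(W[...,2]<zhi)&(abs(u)<.07)&(d>0)
    for sgn in(1,-1):
        k=m&(u*sgn>.02); z=np.sort(W[k][:,2]); l=k&(W[...,2]<z[0]+.02)
        print('tips',sgn,k.sum(),z[[0,2,5,10]].round(4),'u',u[l].mean().round(4),'v',v[l].mean().round(4))
E
python3 -c "
from h import *
go(.4698,-.07,.012,121); tips(121)"
```

```text
t 4.5 pos [ 0.4691 -0.0698  0.0364] phi 121.38 down [-0.  0. -1.] w 0.0684 F [ 1.  -0.5  0.2] q [-17.  22. -35.  34.   0. -49.] tip 0.008
row [ 0.204 -0.005  0.004  0.002 -0.    -0.   ]
tips 1 924 [0.0738 0.0745 0.0778 0.0816] u 0.0437 v -0.0044
tips -1 436 [0.0736 0.0743 0.0763 0.0775] u -0.0342 v -0.0022
```

>>> jog_arm([
  [0.12,-0.005,0.004,0,0,0],
  [0.24,-0.005,0.004,0,0,0],
  [0.36,-0.005,0.004,0,0,0],
  [0.42,-0.005,0.004,0,0,0],
  [0.42,-0.005,0.004,0,0,0],
  [0.42,-0.005,0.004,0,0,0],
])

```text
time: 5.3
ee_pos: [0.4703, -0.0701, -0.0136]
orientation: [-43.8, 90.0, -12.5]
wrist_force: [0.5, -0.4, -0.3]
grip_width: 0.0685
```

```bash
python3 -c "
from h import *
go(.4698,-.07,-.031,121); tips(121,zlo=.017)
im,d=snap('side','side3.png'); cv2.imwrite('pics/side3c.png',cv2.resize(im[150:270,260:420,::-1],(640,480),interpolation=cv2.INTER_CUBIC))
"
```

```text
t 5.3 pos [ 0.4703 -0.0701 -0.0136] phi 121.39 down [ 0. -0. -1.] w 0.0685 F [ 0.5 -0.4 -0.3] q [-17.  27. -37.  26.   0. -49.] tip 0.008
row [ 0.145  0.003 -0.003  0.002  0.     0.   ]
tips 1 1173 [0.0231 0.0258 0.0281 0.0315] u 0.0433 v -0.0052
tips -1 378 [0.017  0.0234 0.0257 0.0272] u -0.0341 v -0.0023
```

View pics/side3c.png

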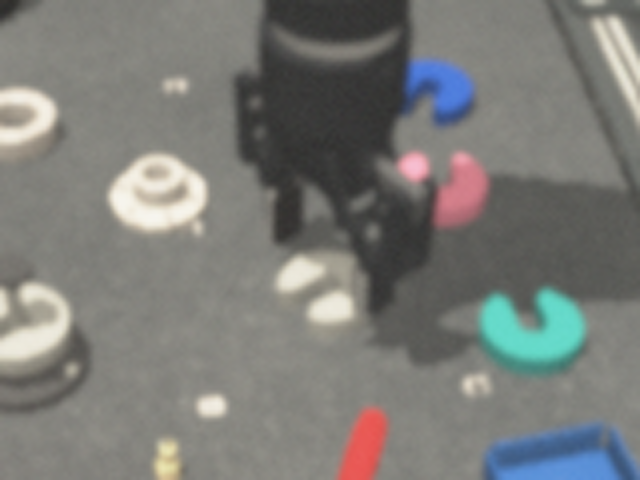

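>>> jog_arm([
  [0.07,0.003,-0.003,0,0,0],
  [0.135,0.003,-0.003,0,0,0],
  [0.135,0.003,-0.003,0,0,0],
  [0.135,0.003,-0.003,0,0,0],
])

```text
time: 5.9
ee_pos: [0.4694, -0.0699, -0.0301]
orientation: [134.6, 90.0, 166.0]
wrist_force: [-1.2, 0.5, -0.8]
grip_width: 0.0682
```

>>> jog_arm([
  [0,0,0,0,0,0],
  [0,0,0,0,0,0],
  [0,0,0,0,0,0],
  [0,0,0,0,0,0],
  [0,0,0,0,0,0],
], jaw=-0.2, grip_force=45)

```text
time: 6.52
ee_pos: [0.4698, -0.0702, -0.0294]
orientation: [-70.0, 90.0, -38.6]
wrist_force: [-1.5, 0.5, 5.5]
grip_width: 0.0537
```

```bash
python3 -c "
from h import *
go(.4698,-.07,.10,121); tips(121,zlo=.003)
"
```

```text
t 6.53 pos [ 0.4698 -0.0702 -0.0294] phi 121.39 down [ 0.001 -0.001 -1.   ] w 0.0537 F [-1.5  0.5  5.5] q [-17.  28. -38.  24.  -0. -49.] tip 0.008
row [-1.078e+00  0.000e+00  1.000e-03  2.000e-03  0.000e+00  0.000e+00]
tips 1 1245 [0.0033 0.0037 0.0043 0.0072] u 0.0321 v -0.0084
tips -1 348 [0.0032 0.0116 0.013  0.0136] u -0.0271 v -0.002
```

>>> jog_arm([
  [-0.03,0,0,0,0,0],
  [-0.1,0,0,0,0,0],
  [-0.2,0,0,0,0,0],
  [-0.3,0,0,0,0,0],
  [-0.3,0,0,0,0,0],
])

```text
time: 7.2
ee_pos: [0.4708, -0.0703, 0.0074]
orientation: [-48.3, 89.8, -16.9]
wrist_force: [1.0, 0.5, -2.3]
grip_width: 0.0541
```

```bash
cat >> h.py <<'E'
def diskpts(c,cam,zlo,zhi,r=.045):
    im,d=snap(cam); W=world(cam,d); g=im.min(2)
    m=(np.hypot(W[...,0]-c[0],W[...,1]-c[1])<r)&(W[...,2]>zlo)&(W[...,2]<zhi)&(g>120)&(im.max(2)-g<40)
    return W[m],im
E
python3 -c "
from h import *
go(.4698,-.07,.10,121); s=ctrl.sense()
P,im=diskpts(s['ee_pos'],'side',.02,.09)
print(len(P),P.mean(0),np.percentile(P[:,2],[2,10,50,90,98]).round(4))
A=np.c_[P[:,:2]-P[:,:2].mean(0),np.ones(len(P))]
cv2.imwrite('pics/side4c.png',cv2.resize(im[150:270,260:420,::-1],(800,600),interpolation=cv2.INTER_CUBIC))
"
```

```text
t 7.2 pos [ 0.4708 -0.0703  0.0074] phi 121.39 down [ 0.003 -0.001 -1.   ] w 0.0541 F [ 1.   0.5 -2.3] q [-17.  24. -36.  29.   0. -49.] tip 0.008
row [-0.772  0.005 -0.004  0.002  0.001  0.001]
271 [ 0.47644774 -0.0666422   0.04936137] [0.0386 0.0421 0.0504 0.0524 0.0652]
```

View pics/side4c.png

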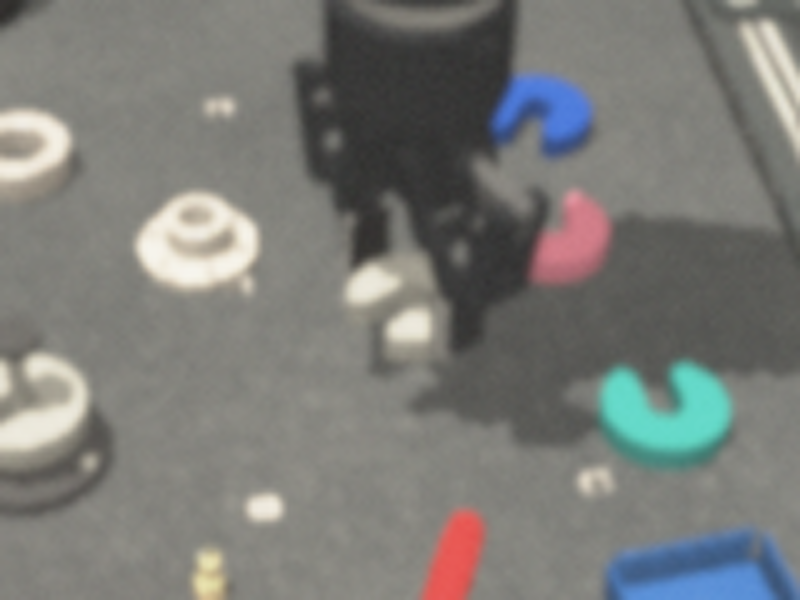

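>>> jog_arm([
  [-0.2,0,0,0.05,0,0],
  [-0.4,0,0,0.1,0,0],
  [-0.56,0,0,0.15,0,0],
  [-0.56,0,0,0.2,0,0],
  [-0.56,0,0,0.25,0,0],
  [-0.56,0,0,0.3,0,0],
  [-0.56,0,0,0.35,0,0],
  [-0.56,0,0,0.4,0,0],
  [-0.56,0,0,0.45,0,0],
  [-0.56,0,0,0.5,0,0],
])

```text
time: 8.5
ee_pos: [0.469, -0.0698, 0.0728]
orientation: [-137.3, 89.9, 163.8]
wrist_force: [0.2, 0.4, -2.8]
grip_width: 0.0538
```

```bash
python3 -c "
from h import *
go(.58,-.07,.08,-56.1)
"
```

```text
t 8.5 pos [ 0.469  -0.0698  0.0728] phi 31.09 down [-0.001  0.    -1.   ] w 0.0538 F [ 0.2  0.4 -2.8] q [-17.  19. -32.  39.  -0.  42.] tip 0.008
row [-0.061  0.791  0.479  0.484 -0.     0.   ]
```

>>> jog_arm([
  [-0.06,0.1,0.06,0.05,0,0],
  [-0.06,0.2,0.12,0.1,0,0],
  [-0.06,0.3,0.18,0.15,0,0],
  [-0.06,0.4,0.24,0.2,0,0],
  [-0.06,0.5,0.3,0.25,0,0],
  [-0.06,0.6,0.36,0.3,0,0],
  [-0.06,0.7,0.42,0.36,0,0],
  [-0.06,0.79,0.48,0.42,0,0],
  [-0.06,0.79,0.48,0.484,0,0],
  [-0.06,0.79,0.48,0.484,0,0],
])

```text
time: 9.75
ee_pos: [0.5799, -0.0696, 0.0797]
orientation: [-46.1, 89.9, 168.2]
wrist_force: [0.4, 0.4, -3.0]
grip_width: 0.0541
```

```bash
python3 -c "
from h import *
go(.690,-.007,.08,-56.1)
"
```

```text
t 9.75 pos [ 0.5799 -0.0696  0.0797] phi -55.65 down [-0.001  0.    -1.   ] w 0.0541 F [ 0.4  0.4 -3. ] q [-14.  28. -15.  46.  -0. 132.] tip 0.008
row [-0.004  0.087 -1.052  0.002  0.     0.   ]
```

>>> jog_arm([
  [0,0.02,-0.25,0.002,0,0],
  [0,0.05,-0.5,0.002,0,0],
  [0,0.08,-0.75,0.002,0,0],
  [0,0.083,-1,0.002,0,0],
  [0,0.083,-1,0.002,0,0],
  [0,0.083,-1,0.002,0,0],
])

```text
time: 10.5
ee_pos: [0.6841, -0.0105, 0.0797]
orientation: [-30.0, 89.9, -176.0]
wrist_force: [0.7, 0.5, -1.9]
grip_width: 0.0539
```

```bash
python3 -c "
from h import *
np.set_printoptions(precision=4,suppress=True)
go(.686,-.009,.014,-56.1)
im,d=snap('side','side5.png'); Z=world('side',d)[...,2].astype(np.float32); c=ctrl.sense()['ee_pos']; zt=c[2]+.043
G,X,Y=rect('side',im.min(2).astype(np.float32),c[0],c[1],zt,n=120); H,_,_=rect('side',Z,c[0],c[1],zt,n=120)
w=((H<zt+.006)).astype(float); I=((abs(H-zt)<.007)&(G>90)).astype(float)
print(w.mean(),I.mean(),fit(I,X,Y,w,c[:2]),c)
P=world('side',d); m=(np.hypot(P[...,0]-c[0],P[...,1]-c[1])<.035)&(abs(P[...,2]-zt)<.008)&(im.min(2)>110); q=P[m]
print('plane',np.linalg.lstsq(np.c_[q[:,:2]-c[:2],np.ones(len(q))],q[:,2],rcond=None)[0],len(q))
o=np.hstack([cv2.resize(im[150:270,170:330],(480,360),interpolation=cv2.INTER_CUBIC),cv2.resize(G.astype(np.uint8),(300,360))[...,None].repeat(3,2)])
cv2.imwrite('pics/side5c.png',o[:,:,::-1])
"
```

```text
t 10.5 pos [ 0.6841 -0.0105  0.0797] phi -56.01 down [-0.002 -0.    -1.   ] w 0.0539 F [ 0.7  0.5 -1.9] q [ -7.  38.   2.  54.  -0. 139.] tip 0.008
row [ 0.547 -0.001 -0.021  0.     0.001  0.   ]
0.6324305555555556 0.18506944444444445 (array([ 0.6829, -0.004 ]), np.float64(200.69905428806243), np.float64(0.0716643179486628)) [ 0.684  -0.0108  0.0799]
plane [-0.0367 -0.0381  0.1232] 283
```

View pics/side5c.png

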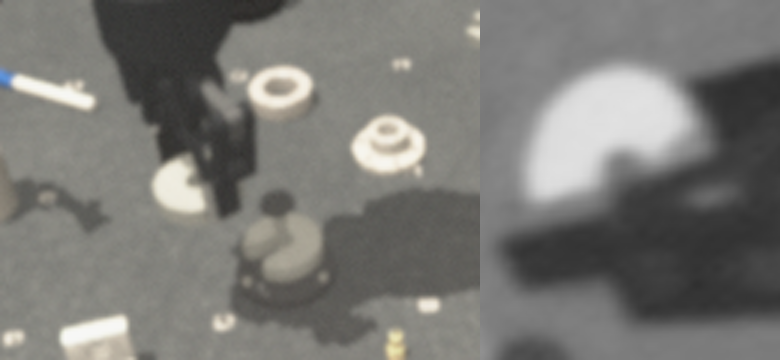

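```bash
python3 -c "
from h import *
np.set_printoptions(precision=4,suppress=True)
from scipy.optimize import least_squares
im,d=snap('side'); c=ctrl.sense()['ee_pos']; g=im.min(2).astype(np.float32)
for zt in(c[2]+.041,c[2]+.043):
    pts=[]
    for a in np.radians(np.arange(-10,75,4)):
        r=np.linspace(.018,.04,150); p=np.c_[c[0]+r*np.cos(a),c[1]+r*np.sin(a),np.full(150,zt)]
        q=proj('side',p).astype(np.float32); v=cv2.remap(g,q[None,:,0],q[None,:,1],cv2.INTER_LINEAR)[0]
        i=np.argmin(np.gradient(cv2.GaussianBlur(v[None],(0,0),4)[0])); pts.append([*p[i,:2],v[:20].mean(),v[-20:].mean()])
    pts=np.array(pts); s=least_squares(lambda k:np.hypot(pts[:,0]-k[0],pts[:,1]-k[1])-.028,c[:2],loss='soft_l1',f_scale=.001)
    print(s.x,s.x-c[:2],np.abs(s.fun).max())
"
```

```text
[ 0.6847 -0.0101] [0.0006 0.0008] 0.0008318171316066061
[ 0.6842 -0.0078] [0.0001 0.003 ] 0.0005090402876295787
```

>>> jog_arm([
  [0.15,0,0,0,0,0],
  [0.3,0,0,0,0,0],
  [0.45,0,0,0,0,0],
  [0.55,0,0,0,0,0],
  [0.55,0,0,0,0,0],
  [0.55,0,0,0,0,0],
])

```text
time: 11.35
ee_pos: [0.6857, -0.0104, 0.0148]
orientation: [139.7, 90.0, -6.4]
wrist_force: [0.9, 0.3, -1.9]
grip_width: 0.0537
```

```bash
python3 -c "
from h import *
np.set_printoptions(precision=4,suppress=True)
go(.640+.0015*.834,-.0395+.0015*.552,.013,-56.1)
im,d=snap('side','side6.png'); c=ctrl.sense()['ee_pos']
P=world('side',d); m=(np.hypot(P[...,0]-c[0]-.012,P[...,1]-c[1]-.008)<.016)&(im.min(2)>110); q=P[m]; print(len(q),np.percentile(q[:,2],[5,25,50,75,95]))
cv2.imwrite('pics/side6c.png',cv2.resize(im[180:270,190:310],(800,600),interpolation=cv2.INTER_CUBIC)[:,:,::-1])
"
```

```text
t 11.35 pos [ 0.6857 -0.0104  0.0148] phi -56.09 down [ 0.001 -0.    -1.   ] w 0.0537 F [ 0.9  0.3 -1.9] q [ -7.  42.  -1.  47.   0. 139.] tip 0.008
row [ 0.015 -0.011  0.439  0.    -0.    -0.   ]
235 [-0.0012  0.0009  0.0569  0.0583  0.0598]
```

View pics/side6c.png

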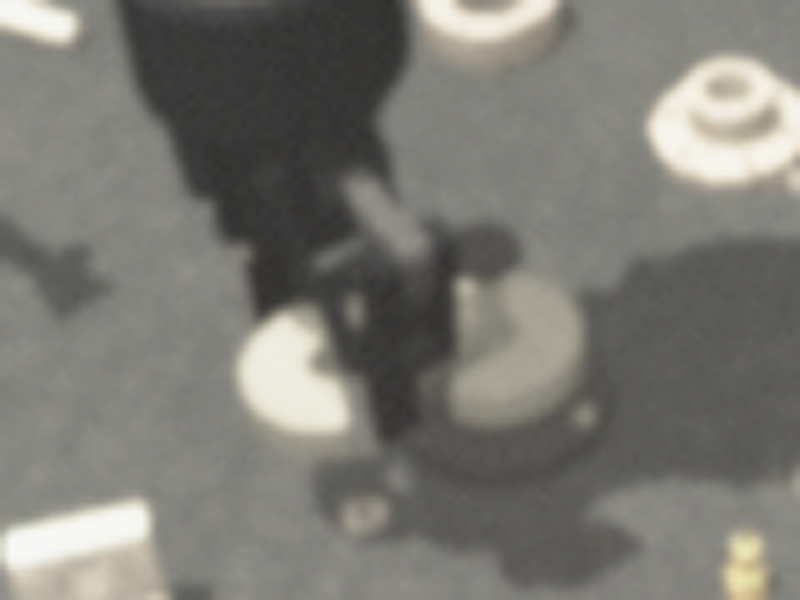

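>>> jog_arm([
  [0.015,-0.011,0.05,0,0,0],
  [0.015,-0.011,0.1,0,0,0],
  [0.015,-0.011,0.15,0,0,0],
  [0.015,-0.011,0.2,0,0,0],
  [0.015,-0.011,0.24,0,0,0],
  [0.015,-0.011,0.24,0,0,0],
])

```text
time: 12.15
ee_pos: [0.6603, -0.0257, 0.0127]
orientation: [-49.1, 90.0, 164.8]
wrist_force: [-0.6, -0.3, -2.6]
grip_width: 0.0538
```

```bash
python3 -c "
from h import *
go(.640+.0015*.834,-.0395+.0015*.552,.013,-56.1)"
```

```text
t 12.15 pos [ 0.6603 -0.0257  0.0127] phi -56.12 down [-0.  0. -1.] w 0.0538 F [-0.6 -0.3 -2.6] q [ -9.  40.  -6.  45.   0. 137.] tip 0.008
row [-0.002  0.002  0.192 -0.     0.     0.   ]
```

>>> jog_arm([
  [0,0.002,0.05,0,0,0],
  [0,0.002,0.1,0,0,0],
  [0,0.002,0.15,0,0,0],
  [0,0.002,0.21,0,0,0],
  [0,0.002,0.21,0,0,0],
  [0,0.002,0.21,0,0,0],
])

```text
time: 12.9
ee_pos: [0.64, -0.0396, 0.0128]
orientation: [153.0, 90.0, 6.9]
wrist_force: [0.2, -0.1, -2.1]
grip_width: 0.054
```

```bash
python3 -c "
from h import *
go(.640,-.0395,.006,-56.1)
im,d=snap('side','side7.png'); cv2.imwrite('pics/side7c.png',cv2.resize(im[180:270,190:310],(800,600),interpolation=cv2.INTER_CUBIC)[:,:,::-1])"
```

```text
t 12.9 pos [ 0.64   -0.0396  0.0128] phi -56.09 down [ 0.  0. -1.] w 0.054 F [ 0.2 -0.1 -2.1] q [-10.  38.  -9.  43.   0. 136.] tip 0.008
row [ 0.056 -0.001 -0.001  0.    -0.    -0.   ]
```

View pics/side7c.png

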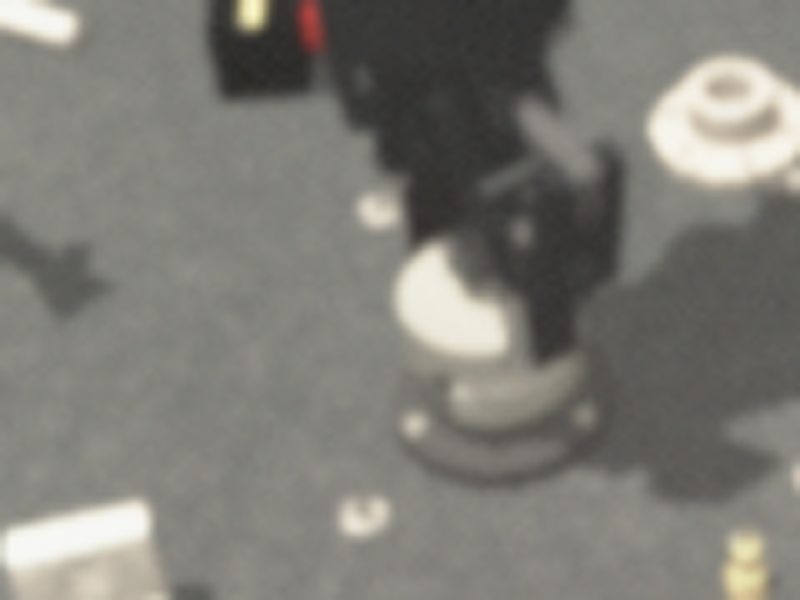

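>>> jog_arm([
  [0.02,0,0,0,0,0],
  [0.04,0,0,0,0,0],
  [0.055,0,0,0,0,0],
  [0.055,0,0,0,0,0],
])

```text
time: 13.45
ee_pos: [0.6396, -0.0396, 0.0057]
orientation: [-38.9, 90.0, 175.0]
wrist_force: [-0.9, -0.6, -2.1]
grip_width: 0.0547
```

>>> jog_arm([
  [0.008,0,0,0,0,0],
  [0.008,0,0,0,0,0],
])

```text
time: 13.7
ee_pos: [0.6398, -0.0397, 0.0051]
orientation: [124.0, 90.0, -22.1]
wrist_force: [-0.1, -0.6, -3.0]
grip_width: 0.0539
```

>>> jog_arm([
  [0.008,0,0,0,0,0],
  [0.008,0,0,0,0,0],
])

```text
time: 13.95
ee_pos: [0.6399, -0.0397, 0.0047]
orientation: [136.4, 90.0, -9.7]
wrist_force: [-2.0, -0.6, 4.3]
grip_width: 0.0537
```

>>> jog_arm([
  [0.006,0,0,0,0,0],
  [0.006,0,0,0,0,0],
])

```text
time: 14.2
ee_pos: [0.64, -0.0397, 0.0047]
orientation: [130.2, 90.0, -15.9]
wrist_force: [-2.7, 0.1, 8.1]
grip_width: 0.0541
```

Contact made, about 8–10 N. Releasing gently.

>>> jog_arm([
  [0,0,0,0,0,0],
  [0,0,0,0,0,0],
  [0,0,0,0,0,0],
  [0,0,0,0,0,0],
], jaw=0.65)

```text
time: 14.7
ee_pos: [0.6398, -0.0396, 0.0032]
orientation: [-42.8, 90.0, 171.1]
wrist_force: [1.0, -0.5, 0.1]
grip_width: 0.0703
```

>>> jog_arm([
  [-0.1,0,0,0,0,0],
  [-0.3,0,0,0,0,0],
  [-0.6,0,0,0,0,0],
  [-1,0,0,0,0,0],
  [-1,0,0,0,0,0],
])

```text
time: 15.32
ee_pos: [0.6434, -0.0402, 0.1291]
orientation: [136.1, 89.5, -10.0]
wrist_force: [0.3, -0.3, -0.4]
grip_width: 0.0706
```

>>> jog_arm([
  [-0.4,0,0.4,0,0,0],
  [-0.5,0,0.8,0,0,0],
  [-0.5,0,1,0,0,0],
  [-0.5,0,1,0,0,0],
  [-0.5,0,1,0,0,0],
])

```text
time: 15.95
ee_pos: [0.5407, -0.1063, 0.1833]
orientation: [-177.6, 90.0, 36.3]
wrist_force: [0.0, -1.0, 0.1]
grip_width: 0.0706
```

>>> jog_arm([
  [0,0,0.4,0,0,0],
  [0,0,0.8,0,0,0],
  [0,0,1,0,0,0],
  [0,0,1,0,0,0],
  [0,0,1,0,0,0],
])

```text
time: 16.58
ee_pos: [0.4418, -0.1732, 0.1833]
orientation: [164.4, 90.0, 18.3]
wrist_force: [0.5, 0.2, -1.3]
grip_width: 0.0705
```

```bash
python3 - <<'E'
from h import *
np.set_printoptions(precision=4,suppress=True)
go(.5,-.0395,.2,-56.1)
o=[]
for cam,(u,v) in(('top',(297,143)),('side',(264,228))):
    im,d=snap(cam); W=world(cam,d); Z=W[...,2].astype(np.float32)
    H,X,Y=rect(cam,Z,.64,-.04,.048,n=120); w=(H<.056).astype(float); I=((H>.041)&(H<.056)).astype(float)
    print(cam,'placed',fit(I,X,Y,w,(.64,-.04)))
    m=(np.hypot(W[...,0]-.64,W[...,1]+.04)<.03)&(abs(Z-.048)<.006); q=W[m]
    print('plane',np.linalg.lstsq(np.c_[q[:,:2]-[.64,-.04],np.ones(len(q))],q[:,2],rcond=None)[0],len(q))
    o.append(cv2.resize(im[v-24:v+24,u-24:u+24],(400,400),interpolation=cv2.INTER_CUBIC))
cv2.imwrite('pics/fin.png',np.hstack(o)[:,:,::-1])
E
```

```text
t 16.57 pos [ 0.4418 -0.1732  0.1833] phi -56.04 down [ 0.001  0.    -1.   ] w 0.0705 F [ 0.5  0.2 -1.3] q [-30.  12. -24.  55.   0. 116.] tip 0.008
row [-0.138 -0.653 -1.024  0.    -0.    -0.   ]
top placed (array([ 0.6397, -0.039 ]), np.float64(214.5455071215113), np.float64(0.017311154014956188))
plane [0.0055 0.0045 0.0473] 385
side placed (array([ 0.6398, -0.0337]), np.float64(224.47421019692732), np.float64(0.0645628549514271))
plane [ 0.0092 -0.0155  0.0479] 325
```

View pics/fin.png

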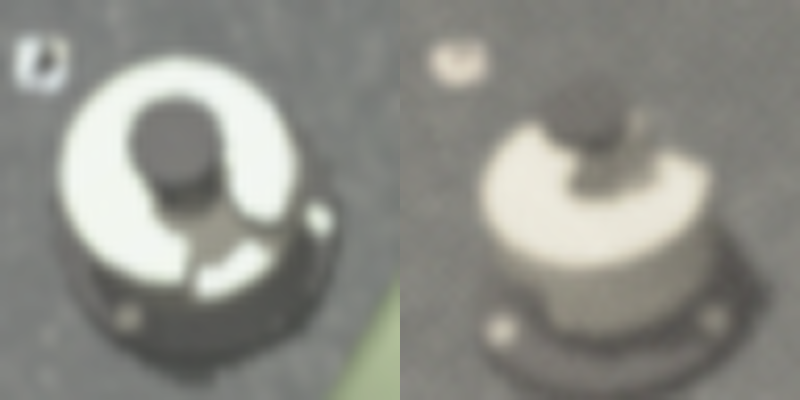

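The last picture shows the disc lying flat under the knob. In the top crop its slot opens at ~(225,265), toward the robot, with the solid part of the lower weight visible through it. The robot is clear of everything.

```bash
python3 -c "
from workcell import ctrl
print(ctrl.sense()['time'],ctrl.sign_off())"
```

```text
the job is handed in; nothing more can be done
16.675 None
```

The large weight is on the hanger, lying flat on the seated weight, with its slot on the opposite side. I slid it in under the knob from the far side, let go, and handed the job in at 16.7 s with the gripper well clear.

**Last checks**
- **Position:** the top camera puts the disc's centre at (0.640, −0.039), within about 2 mm of the stem axis.
- **Flatness:** its top is at about 0.0475 m, against 0.048 m expected, and it lies level.
- **Slots:** the placed slot points to about 214.5°. The seated one pointed to 33–34.5° before the placing, so they are about 180° apart. I did not refit the seated weight afterwards.
- **Forces:** the largest wrist force reported was about 8 N, when the weight touched down.

**What disagreed**
- **Seated slot direction:** the task says it points toward the robot, but pictures and depth showed it pointing away. I followed what I measured, so the added slot faces the robot.
- **Fingertip height:** the tips stood about 37 mm higher than the TCP reading and `ctrl.tip_extent` imply. I worked from the heights the camera measured.
- **Grip width:** it read 54 mm on the 56 mm disc, and I did not find out why.
- **Side-camera fit:** partly hidden by the stem and knob, it gave a slot angle of 224° and a y value 5 mm off. It fits much worse than the top view and was off the same way on the seated weight, so I trusted the top view.

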